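# Close the barometer's bezel and feel round its rim

### The job

The glazed brass bezel of the barometer lying on its back on the bench stands slightly ajar: with the fingertips held together and pointing down, press it fully shut at its catch tab, then from there run them clockwise (seen from above) along the top of the rim, all the way round past the hinge and back to the catch, lightly touching it as you go, to feel that it sits true. Then take the hand clear. Touch lightly and only the bezel's metal, not the glass; do not lift the bezel or shift the barometer, and leave the other things on the bench where they are.

Things in the scene. Friction and masses are not known exactly. Their poses are not given: they have to be found in the camera images.
- barometer: wall barometer lying face up, loose on the bench, 1.6 to 2.4 kg: a round turned dark-wood case 200 mm across, 40 mm high, with an enamel dial. Origin under its centre on the bench, z up. The bezel's hinge is on its +x side, the catch on its -x side; on its -y side a small brass hanging stud and ring reach 135 mm from the centre, 20 mm high
- bezel: the barometer's brass bezel with its glass: a ring 160 mm across, 15 mm tall, hinged to the case. Origin at its centre on its underside (42 mm above the bench when shut); z up through the glass, +x to the hinge, -x to the catch. Its flat top runs from 66 to 77 mm from the centre (middle line 71.5), 57 mm above the bench when shut. The catch tab, 14 mm wide, 5 mm high, reaches 92 mm out
- bezel_hinge (a joint): angle of the bezel, rad: 0 = fully shut, growing as the catch side rises, about a pin along the barometer's y on its +x side, 85 mm from the centre, 45 mm above the bench, below the top of the ring. At the start 0.07 to 0.15 (catch 11 to 24 mm up). Stiff, stays where left; about 0.5 to 1.5 N down at the catch shuts it, onto a solid stop
- catch (a point): point on the middle line of the bezel's top, above the catch tab (the side standing ajar). Seen from above with the hanging ring at the top, the hinge is at the left and the catch at the right
- hinge (a point): point on the middle line of the bezel's top, beside the hinge
- glass: the clear glass set in the bezel, 137 mm across; its upper face lies 10 mm below the top of the ring
- ratchet_housing: brass ratchet housing, a flanged drum 46 mm across and 32 mm tall with a toothed wheel on top; origin under its centre
- index_knob: mother-of-pearl index knob, 24 mm across, 17 mm tall; origin under its centre
- setting_key: black iron setting key lying flat, 100 mm long, 8 mm thick, with a ring bow; origin where the bow meets the shank, shank along its +x
- spare_bezel: a bare gilt ring, 104 mm across and 10 mm tall, lying loose on the bench: a smaller spare bezel, not the one on the barometer
- loupe: black eyeglass loupe, 38 mm across, 30 mm tall
- screwdriver: wood-handled screwdriver lying down, 160 mm long
- polish_tin: round aluminium tin, 75 mm across, 28 mm tall
- parts_tray: beech tray of screws and washers, 130 x 90 x 22 mm
Things that resemble listed ones, but are neither listed nor needed, are in the scene too. What is meant by the barometer is not blue or turquoise, and is the larger of those in its own colour.

How it is judged:
On the way, in this order (a step that is already met when the one before it is completed fails the run):
1. the bezel is pressed shut (hinge below 0.012 rad) and the fingertips touch the rim at the catch: TCP within 12 mm of the rim's middle line there in the bezel's x and in its y (value of joint bezel_hinge below 0.012 rad and contact force between the fingers and bezel above 0.2 N and x of the grasp point in the frame of bezel between -0.0835 and -0.0595 m and y of the grasp point in the frame of bezel between -0.012 and 0.012 m), for 0.05 s.
2. clockwise along the rim: fingertips in contact with it 40 degrees on from the catch (TCP within 12 mm, in the bezel's x and y) (value of joint bezel_hinge below 0.012 rad and contact force between the fingers and bezel above 0.2 N and x of the grasp point in the frame of bezel between -0.0668 and -0.0428 m and y of the grasp point in the frame of bezel between 0.034 and 0.058 m), for 0.05 s.
3. clockwise along the rim: fingertips in contact with it 80 degrees on from the catch (TCP within 12 mm, in the bezel's x and y) (value of joint bezel_hinge below 0.012 rad and contact force between the fingers and bezel above 0.2 N and x of the grasp point in the frame of bezel between -0.0244 and -0.0004 m and y of the grasp point in the frame of bezel between 0.0584 and 0.0824 m), for 0.05 s.
4. clockwise along the rim: fingertips in contact with it 120 degrees on from the catch (TCP within 12 mm, in the bezel's x and y) (value of joint bezel_hinge below 0.012 rad and contact force between the fingers and bezel above 0.2 N and x of the grasp point in the frame of bezel between 0.0237 and 0.0477 m and y of the grasp point in the frame of bezel between 0.0499 and 0.0739 m), for 0.05 s.
5. clockwise along the rim: fingertips in contact with it 160 degrees on from the catch (TCP within 12 mm, in the bezel's x and y) (value of joint bezel_hinge below 0.012 rad and contact force between the fingers and bezel above 0.2 N and x of the grasp point in the frame of bezel between 0.0552 and 0.0792 m and y of the grasp point in the frame of bezel between 0.0125 and 0.0365 m), for 0.05 s.
6. clockwise along the rim: fingertips in contact with it 200 degrees on from the catch (TCP within 12 mm, in the bezel's x and y) (value of joint bezel_hinge below 0.012 rad and contact force between the fingers and bezel above 0.2 N and x of the grasp point in the frame of bezel between 0.0552 and 0.0792 m and y of the grasp point in the frame of bezel between -0.0365 and -0.0125 m), for 0.05 s.
7. clockwise along the rim: fingertips in contact with it 240 degrees on from the catch (TCP within 12 mm, in the bezel's x and y) (value of joint bezel_hinge below 0.012 rad and contact force between the fingers and bezel above 0.2 N and x of the grasp point in the frame of bezel between 0.0238 and 0.0478 m and y of the grasp point in the frame of bezel between -0.0739 and -0.0499 m), for 0.05 s.
8. clockwise along the rim: fingertips in contact with it 280 degrees on from the catch (TCP within 12 mm, in the bezel's x and y) (value of joint bezel_hinge below 0.012 rad and contact force between the fingers and bezel above 0.2 N and x of the grasp point in the frame of bezel between -0.0244 and -0.0004 m and y of the grasp point in the frame of bezel between -0.0824 and -0.0584 m), for 0.05 s.
9. clockwise along the rim: fingertips in contact with it 320 degrees on from the catch (TCP within 12 mm, in the bezel's x and y) (value of joint bezel_hinge below 0.012 rad and contact force between the fingers and bezel above 0.2 N and x of the grasp point in the frame of bezel between -0.0668 and -0.0428 m and y of the grasp point in the frame of bezel between -0.058 and -0.034 m), for 0.05 s.
10. clockwise along the rim: fingertips in contact with it back at the catch (TCP within 12 mm, in the bezel's x and y) (all of step 1), for 0.05 s.
At the end, for the whole second after the job is handed in: The bezel is fully shut (hinge below 0.012 rad), the barometer lies within 15 mm of where it was, at rest, after the fingertips have followed the whole rim in contact, clockwise from the catch round to the catch (value of joint bezel_hinge below 0.012 rad and distance of barometer from where it was at the start of the episode below 0.015 m and linear speed of barometer below 0.01 m/s); the robot touches nothing.
It fails at once if the bezel is lifted or swung open (hinge above 0.22 rad) (value of joint bezel_hinge above 0.22 rad).
It fails at once if the fingers bear down on the bezel with more than 40 N (contact force between the fingers and bezel above 40 N).
It fails at once if the fingers touch the glass (more than 0.5 N) (contact force between the fingers and glass above 0.5 N).
It fails at once if the barometer is shifted, lifted or carried more than 15 mm (distance of barometer from where it was at the start of the episode above 0.015 m or angle between barometer's own z axis and vertical above 0.1 rad).
It fails at once if one of the other things on the bench is moved more than 20 mm (distance of any of ratchet_housing, index_knob, setting_key, spare_bezel, loupe, screwdriver, polish_tin, parts_tray from where it was at the start of the episode above 0.02 m).
It also fails if it takes over 64 s, if anything falls off the work surface, if the arm or the gripper's body presses on something with over 40 N, if the wrist force passes 120 N, or if a joint passes its speed limit or range.

### The arm

A 6-joint arm with a two-finger parallel gripper is mounted at the origin on the work surface. World frame = base frame: x ahead of the robot, y to its left, z up, the work surface at z = 0. Lengths are in m, angles in rad, forces in N, time in s.
With the tool pointing down it reaches from about 0.25 to 0.725 m from the base axis. Payload 4 kg.
Tool frame: the origin (TCP) lies between the finger pads, 19 mm behind the fingertips; this is the grasp point; z points along the fingers, y is the line along which they close (so a half turn about z gives the same grasp; the last joint's range is limited). The gripper opens to 85 mm and grips with 20 to 120 N. Pads are 22 mm wide; open, the fingers measure 114 mm over their backs; the gripper's body (76 mm by 85 mm) begins 54 mm behind the grasp point. The pads swing forward as they close: fully open they stand 13 mm farther back than shut.
Start: joints at [1.143, 0.241, 0.005, 1.335, 0, 1.571], TCP at [0.207, 0.455, 0.25] pointing down, gripper open.
Joint ranges: [-2.72, 2.72], [-1.05, 1.87], [-1.09, 1.28], [-1.99, 2.15], [-1.42, 1.44], [-3.14, 3.14]. Speed limits (rad/s): [2.79, 2.79, 3.14, 3.14, 3.14, 3.14].

### API

Orientations are given as a rotation vector (axis times angle).
In Python, from workcell import get_obs, camera, camera_model, close_job gives the robot as it stands.
- The arm moves only by the shell command python3 -m inch 'ROWS' [FORCE]. ROWS is JSON, a list of rows, each a list of 5 numbers: the shift along the tool's x, y, z in m, then the turn about the tool's z in rad, then the finger opening in m, from 0 to 0.0854. A call has 1 to 20 rows; each row is the pose to reach, as a shift and turn from the pose commanded when the call began, along the tool's axes at that moment; what a row does not reach only later rows make up. A row lasts 1/10 s, in which the tool goes at most 50 mm and 8.59 degrees, less where a joint would pass 70% of its speed; a pose out of reach is approached as far as the arm can. A call with a gripper value outside its range is refused whole. The fingers move at their own pace and stop on an object; FORCE is the grip in N (left out, the last holds). Time passes only in rows, so rows that repeat a pose let the fingers close. It gives the time, the measured TCP pose, the force, the opening and the grip force at its end, in the units of the state.
- get_obs(): the state, without advancing time (a new reading comes with each control period).
- camera(name): name is "scene" or "side" or "wrist"; returns the picture (400x640x3 uint8, red, green, blue); there is no depth.
- camera_model(name): a dict with "mtx" (3x3 intrinsics, pixels), "R" (3x3) and "t" (3): a world point X has camera coordinates R X + t. Camera axes: x right, y down, z forward; pixel columns grow to the right and rows downward; lengths in m; the calibration is good to about 2 mm. The wrist camera is an equidistant fisheye: a pixel r from the principal point sees the ray r / f radians off the axis. A picture is of the moment at which its call begins: read the wrist's pose just before it. camera_model takes no time and is no camera call; for the wrist camera it gives the pose at the moment of the call.
- close_job(): hands the job in; it is judged then, once.
The state is a dict: "time_s": time; "joints": joint angles; "dq": joint speeds; "tau": joint torques, N m; "ee_pos": TCP position; "eef_rot": TCP orientation; "wrist_force": force on the tool from outside, world axes, zero at the start; "torque": the same for the moment, N m; "opening": finger opening in m; "gripper_force": force on a finger pad.
Only numpy, scipy, OpenCV 4.12 (cv2) and the standard library are available. Lean on these libraries where they do the work, as an engineer would, in place of code of your own. Each camera call takes 0.05 s, during which the arm holds its last target. There are 200 camera calls.

## Working session

There is one attempt and no reset: what is moved stays moved. The work goes in short steps, Python scripts to look and compute and a shell command to move; the robot and the scene stay as the last step left them, time stands still between calls to the robot, and variables do not carry over. Pictures are saved under pics/ and viewed, at most 10 in all, crops included, and the job is handed in when it is done.

```bash
mkdir -p pics; ls; python3 - <<'E'
from workcell import *
import cv2,numpy as np
o=get_obs();print({k:np.round(v,3) for k,v in o.items()})
for n in("scene","side","wrist"):
    m=camera_model(n);print(n,np.round(m["mtx"],1).tolist(),np.round(m["R"],3).tolist(),np.round(m["t"],3))
    im=camera(n);cv2.imwrite(f"pics/{n}0.png",im[:,:,::-1])
E
```

```text
pics
{'time_s': np.float64(0.0), 'joints': array([1.143, 0.241, 0.004, 1.335, 0.   , 1.571]), 'dq': array([ 0.001, -0.001, -0.001, -0.001,  0.   ,  0.   ]), 'tau': array([-1.0000e-03, -3.7232e+01,  2.5241e+01,  1.7000e-02, -0.0000e+00,
       -0.0000e+00]), 'ee_pos': array([0.207, 0.454, 0.249]), 'eef_rot': array([-6.67e-01, -3.07e+00,  3.00e-03]), 'wrist_force': array([-0.045,  0.102,  0.031]), 'torque': array([-0.017,  0.02 , -0.001]), 'gripper_force': np.float64(0.0), 'opening': np.float64(0.086)}
scene [[446.6, 0.0, 324.0], [0.0, 446.6, 204.2], [0.0, 0.0, 1.0]] [[0.572, 0.82, -0.008], [0.608, -0.43, -0.668], [-0.551, 0.377, -0.744]] [-0.277 -0.258  1.739]
side [[439.4, 0.0, 318.5], [0.0, 439.4, 202.5], [0.0, 0.0, 1.0]] [[0.963, -0.27, -0.005], [-0.182, -0.636, -0.75], [0.199, 0.723, -0.661]] [-0.473  0.164  1.038]
wrist [[309.7, 0.0, 317.7], [0.0, 309.7, 196.0], [0.0, 0.0, 1.0]] [[0.415, 0.91, -0.003], [0.876, -0.399, 0.272], [0.246, -0.115, -0.962]] [-0.5   -0.036  0.378]
```

View pics/scene0.png

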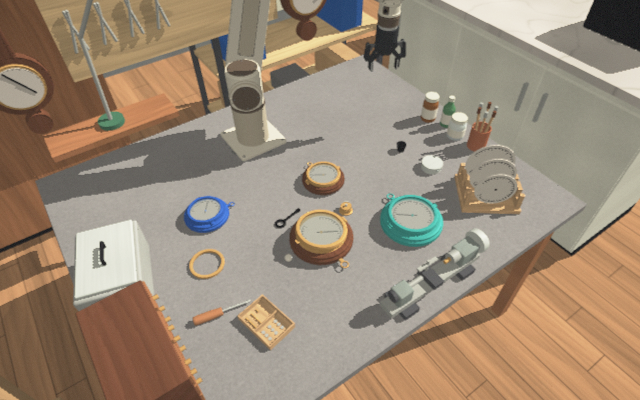

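View pics/side0.png

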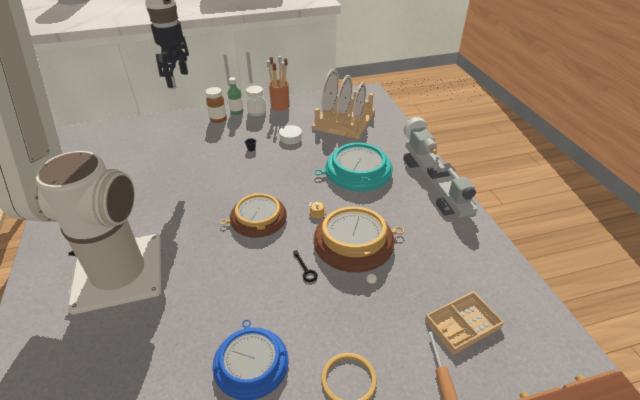

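The barometer candidates in the scene view are blue (207,213), turquoise (412,218), small brown (324,177) and large brown (322,236). The large brown one fits: it is neither blue nor turquoise, and it is the larger of the two in its colour. Its ring is at scene (342,264) and side (399,230). I'll confirm with an enlarged crop.

```bash
python3 - <<'E'
import cv2,numpy as np
a=cv2.imread("pics/scene0.png")[190:280,270:370];b=cv2.imread("pics/side0.png")[190:290,300:410]
r=lambda i:cv2.resize(i,(400,int(400*i.shape[0]/i.shape[1])),interpolation=cv2.INTER_CUBIC)
a,b=r(a),r(b);h=max(len(a),len(b));c=np.zeros((h,800,3),np.uint8);c[:len(a),:400]=a;c[:len(b),400:]=b
cv2.imwrite("pics/crop0.png",c)
E
```

```text
(no output)
```

View pics/crop0.png

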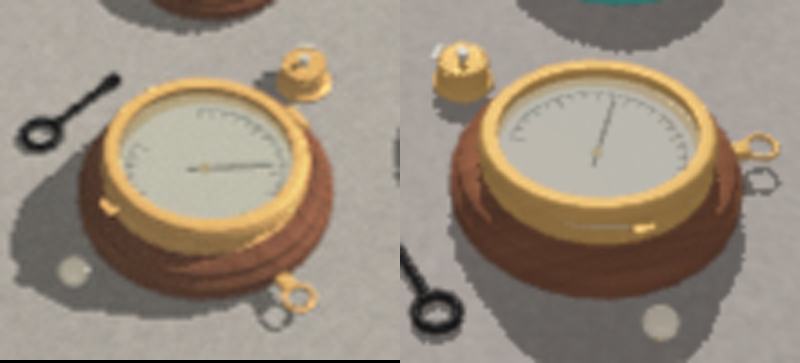

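The crop confirms the large brown one: catch tab at scene (297,242) and side (367,253), ring at scene (345,264) and side (400,230). The ratchet housing stands near it, on the hinge side, and the pearl knob is near the catch.

```bash
cat > h.py <<'E'
from workcell import *
import cv2,numpy as np
from scipy.optimize import least_squares
from scipy.spatial.transform import Rotation as Ro
def proj(m,X,fish=False):
    c=np.atleast_2d(X)@np.array(m["R"]).T+np.array(m["t"]);K=np.array(m["mtx"])
    if fish:
        rr=np.hypot(c[:,0],c[:,1]);th=np.arctan2(rr,c[:,2]);u=c[:,:2]/rr[:,None]*th[:,None]
    else: u=c[:,:2]/c[:,2:]
    return u*[K[0,0],K[1,1]]+K[:2,2]
def tri(obs): # list of (model,uv,fish)
    f=lambda X:np.concatenate([proj(m,X,fi)[0]-uv for m,uv,fi in obs])
    s=least_squares(f,[.45,.0,.03]);return s.x,np.abs(s.fun).max()
E
python3 - <<'E'
from h import *
s,d=camera_model("scene"),camera_model("side")
for n,a,b in [("tab",(297,241.7),(367.4,253)),("ring",(345,264),(400,230)),("knobtop",(288.5,257.5),(371.5,279)),("housing",(346,207),(317,208)),("dialctr",(321.3,232),(354.1,232)),("small",(324,173),(258,208)),("key bow",(280,223.5),(310,275)),("keytip",(298.5,210.5),(295,252))]:
    X,e=tri([(s,a,0),(d,b,0)]);print(n,X.round(3),round(e,1))
E
```

```text
tab [ 0.564 -0.153  0.058] 0.1
ring [ 0.688 -0.066  0.015] 0.3
knobtop [ 0.565 -0.187  0.006] 0.2
housing [0.508 0.073 0.015] 0.0
dialctr [ 0.564 -0.065  0.041] 0.0
small [0.353 0.092 0.037] 0.2
key bow [ 0.433 -0.137  0.004] 0.4
keytip [ 0.417 -0.055  0.   ] 0.7
```

The catch measures z 58 mm, the ring sits 124 mm from the centre, and the yaw is about 90° (hinge towards +y world), all consistent with the text. Next I move near for the wrist views, closing the fingers and aligning the tool to the world axes.

```bash
python3 -m inch '[[-0.05,-0.042,0,0,0],[-0.09,-0.076,0,-0.1,0],[-0.13,-0.109,0,-0.2,0],[-0.17,-0.143,0,-0.3,0],[-0.21,-0.177,0,-0.428,0],[-0.25,-0.21,0,-0.428,0],[-0.29,-0.244,0,-0.428,0],[-0.33,-0.277,0,-0.428,0],[-0.37,-0.311,0,-0.428,0],[-0.41,-0.345,0,-0.428,0],[-0.45,-0.378,0,-0.428,0],[-0.49,-0.412,0,-0.428,0],[-0.51,-0.429,0,-0.428,0],[-0.521,-0.438,0,-0.428,0],[-0.521,-0.438,0,-0.428,0],[-0.521,-0.438,0,-0.428,0],[-0.521,-0.438,0,-0.428,0]]' 20 && python3 - <<'E'
from h import *
import pickle
o=get_obs();m=camera_model("wrist");im=camera("wrist")
cv2.imwrite("pics/w1.png",im[:,:,::-1]);pickle.dump(m,open("w1.pkl","wb"))
print(o["ee_pos"],o["wrist_force"],Ro.from_rotvec(o["eef_rot"]).as_matrix().round(3).tolist(),o["joints"].round(2))
E
python3 -m inch '[[0,0.04,0,0,0],[0,0.08,0,0,0],[0,0.12,0,0,0],[0,0.15,0,0,0],[0,0.16,0,0,0],[0,0.16,0,0,0],[0,0.16,0,0,0],[0,0.16,0,0,0]]' && python3 - <<'E'
from h import *
import pickle
o=get_obs();m=camera_model("wrist");im=camera("wrist")
cv2.imwrite("pics/w2.png",im[:,:,::-1]);pickle.dump(m,open("w2.pkl","wb"))
print(o["ee_pos"],o["time_s"])
a=cv2.imread("pics/w1.png");cv2.imwrite("pics/w12.png",cv2.resize(np.vstack([a[:350],im[:350,:,::-1]]),(548,600)))
E
```

```text
time_s: 1.85
ee_pos: [0.4991, -0.1588, 0.2497]
eef_rot: [0.002, -3.14, -0.001]
wrist_force: [0.1, 0.4, -0.4]
opening: 0.0002
gripper_force: 0.0
[ 0.49911874 -0.1588108   0.24969109] [ 0.1235578   0.42902475 -0.39895765] [[-1.0, -0.001, -0.001], [-0.001, 1.0, 0.001], [0.001, 0.001, -1.0]] [-0.31  0.29  0.07  1.35  0.   -0.31]
time_s: 2.7
ee_pos: [0.4997, -0.0006, 0.2501]
eef_rot: [0.001, 3.141, -0.001]
wrist_force: [-0.5, -0.4, -0.5]
opening: 0.0001
gripper_force: 0.0
[ 0.49965415 -0.00057521  0.25009769] 2.7
```

View pics/w1.png

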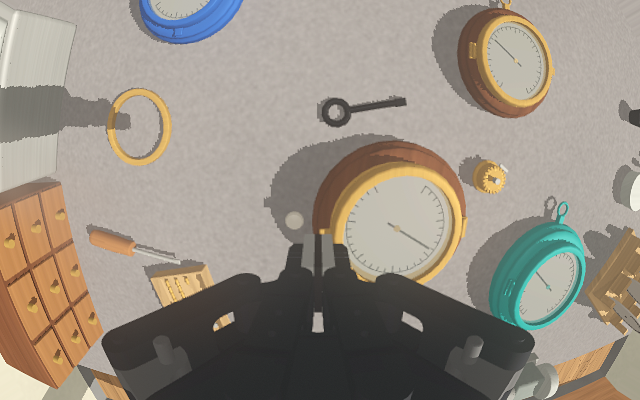

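View pics/w2.png

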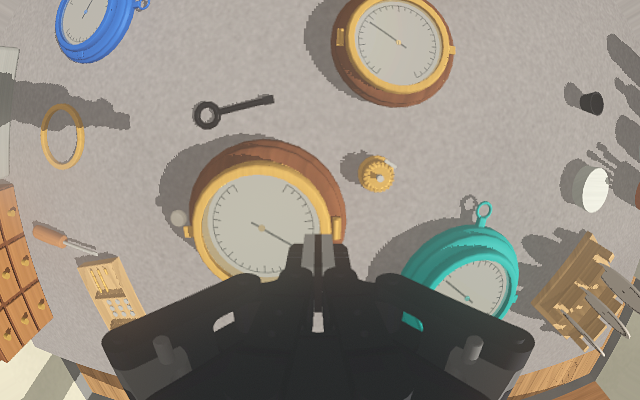

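The wrist views show the pivot at w1 (397,227) and w2 (261,226), the tab at w2 (187,231), and the hinge at w1 (464,226) and w2 (337,229). I'll fit them all jointly.

```bash
python3 - <<'E'
from h import *
import pickle
M={"s":camera_model("scene"),"d":camera_model("side"),"1":pickle.load(open("w1.pkl","rb")),"2":pickle.load(open("w2.pkl","rb"))}
P={"piv":{"s":(321.3,232),"d":(354.1,232),"1":(397,227),"2":(261,226)},"tab":{"s":(297,241.7),"d":(367.4,253),"2":(187,231)},"hin":{"1":(464,226),"2":(337,229)},"ring":{"s":(345,264),"d":(400,230)}}
for n in P:
    X,e=tri([(M[k],v,k in"12") for k,v in P[n].items()]);print(n,X.round(4),round(e,1))
def pts(p):
    x,y,w,a,zp=p;R=Ro.from_euler("z",w).as_matrix();H=Ro.from_euler("y",a).as_matrix()
    h=np.array([.085,0,.045]);T=np.array([-.088,0,.0455])
    L={"piv":[0,0,zp],"tab":H@(T-h)+h,"hin":[.083,0,.048],"ring":[0,-.126,.015]}
    return {k:R@v+[x,y,0] for k,v in L.items()}
def f(p):
    q=pts(p);return np.concatenate([proj(M[k],q[n],k in"12")[0]-v for n in P for k,v in P[n].items()])
s=least_squares(f,[.564,-.065,1.57,.1,.04],loss="soft_l1");print(s.x.round(4),s.fun.shape,f(s.x).round(1))
E
```

```text
piv [ 0.5623 -0.0656  0.0414] 0.5
tab [ 0.5636 -0.1531  0.0582] 0.4
hin [0.5627 0.0216 0.0455] 0.7
ring [ 0.6878 -0.0658  0.0154] 0.3
[ 0.5625 -0.0649  1.5785  0.0756  0.0409] (22,) [-0.3 -0.4 -0.6  0.1  0.  -0.1  1.2  0.4 -0.2 -0.3 -0.7 -0.1  0.5  0.1
 -1.5  0.9 -3.  -0.6  0.5  0.2 -0.2 -0.7]
```

The fit gives centre (0.563,-0.0655), yaw about 1.575 and hinge about 0.08 rad, with every height check agreeing. I'll go above the catch and come down.

```bash
python3 -m inch '[[-0.015,-0.035,0,0,0],[-0.03,-0.07,0,0,0],[-0.045,-0.1,0,0,0],[-0.058,-0.125,0,0,0],[-0.063,-0.137,0.02,0,0],[-0.063,-0.137,0.05,0,0],[-0.063,-0.137,0.08,0,0],[-0.063,-0.137,0.11,0,0],[-0.063,-0.137,0.13,0,0],[-0.063,-0.137,0.145,0,0],[-0.063,-0.137,0.145,0,0],[-0.063,-0.137,0.145,0,0],[-0.063,-0.137,0.145,0,0]]'; python3 - <<'E'
from h import *
cv2.imwrite("pics/a1.png",cv2.resize(np.hstack([camera("scene")[170:290,250:390],camera("side")[170:290,290:430]])[:,:,::-1],None,fx=2.8,fy=2.8,interpolation=cv2.INTER_CUBIC))
E
```

```text
time_s: 4.05
ee_pos: [0.5636, -0.1375, 0.1062]
eef_rot: [0.001, 3.139, -0.001]
wrist_force: [0.3, -0.1, -0.2]
opening: -0.0001
gripper_force: 0.0
```

View pics/a1.png

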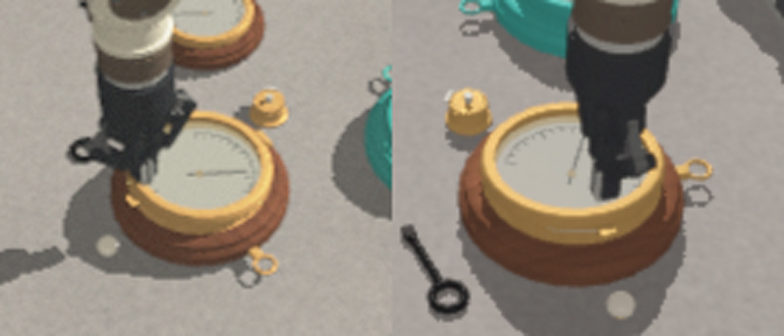

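The fingertips, at crop (140,175) in scene and (600,190) in side, hang just above the rim at the catch. Now slowly down.

```bash
python3 -m inch '[[0,0,0.004,0,0],[0,0,0.008,0,0],[0,0,0.012,0,0],[0,0,0.014,0,0],[0,0,0.016,0,0],[0,0,0.018,0,0],[0,0,0.02,0,0],[0,0,0.022,0,0],[0,0,0.024,0,0],[0,0,0.025,0,0],[0,0,0.025,0,0]]'
```

```text
time_s: 5.25
ee_pos: [0.5628, -0.1366, 0.0799]
eef_rot: [0.0, -3.142, -0.0]
wrist_force: [-0.3, -0.2, 0.2]
opening: -0.0004
gripper_force: 0.0
```

```bash
python3 -m inch '[[0,0,0.001,0,0],[0,0,0.002,0,0],[0,0,0.003,0,0],[0,0,0.0035,0,0],[0,0,0.0035,0,0]]'
```

```text
time_s: 5.75
ee_pos: [0.5628, -0.1367, 0.0764]
eef_rot: [0.0, -3.142, -0.0]
wrist_force: [0.1, -0.8, 0.3]
opening: -0.0002
gripper_force: 0.1
```

```bash
python3 -m inch '[[0,0,0.0005,0,0],[0,0,0.001,0,0],[0,0,0.001,0,0]]'; python3 -m inch '[[0,0,0.0005,0,0],[0,0,0.001,0,0],[0,0,0.001,0,0]]'
```

```text
time_s: 6.05
ee_pos: [0.5628, -0.1368, 0.0756]
eef_rot: [-0.0, 3.142, -0.0]
wrist_force: [0.6, -0.7, 0.6]
opening: -0.0004
gripper_force: 0.7
time_s: 6.35
ee_pos: [0.5629, -0.1368, 0.0754]
eef_rot: [-0.0, 3.141, -0.0]
wrist_force: [-1.6, -0.7, 5.2]
opening: -0.0003
gripper_force: 3.0
```

It sits on its solid stop: TCP z is 0.0754, so the tip is at 0.0564, and the force is about 5 N. Now the sweep, in 40° stretches along the arc, checking force after each.

```bash
python3 -m inch '[[0,0,0,0,0],[0.0062,0.0003,0,0,0],[0.0124,0.0011,0,0,0],[0.0185,0.0024,0,0,0],[0.0245,0.0043,0,0,0],[0.0302,0.0067,0,0,0],[0.0358,0.0096,0,0,0],[0.0410,0.0129,0,0,0],[0.0460,0.0167,0,0,0],[0.0460,0.0167,0,0,0]]'
```

```text
time_s: 7.35
ee_pos: [0.5165, -0.1202, 0.0752]
eef_rot: [-0.0, 3.141, -0.002]
wrist_force: [1.9, -1.9, 5.9]
opening: 0.0002
gripper_force: 3.1
```

```bash
python3 -m inch '[[0.0046,0.0042,0,0,0],[0.0088,0.0088,0,0,0],[0.0126,0.0138,0,0,0],[0.0159,0.0190,0,0,0],[0.0188,0.0246,0,0,0],[0.0212,0.0303,0,0,0],[0.0231,0.0363,0,0,0],[0.0244,0.0424,0,0,0],[0.0244,0.0424,0,0,0]]'
```

```text
time_s: 8.25
ee_pos: [0.4919, -0.0785, 0.0752]
eef_rot: [0.0, 3.141, -0.005]
wrist_force: [0.4, -3.1, 8.1]
opening: -0.0004
gripper_force: 3.9
```

```bash
python3 -m inch '[[0.0008,0.0062,-0.0003,0,0],[0.0011,0.0124,-0.0003,0,0],[0.0008,0.0186,-0.0003,0,0],[0,0.0248,-0.0003,0,0],[-0.0013,0.0309,-0.0003,0,0],[-0.0032,0.0369,-0.0003,0,0],[-0.0056,0.0426,-0.0003,0,0],[-0.0085,0.0482,-0.0003,0,0],[-0.0085,0.0482,-0.0003,0,0]]'
```

```text
time_s: 9.15
ee_pos: [0.4989, -0.031, 0.0752]
eef_rot: [-0.001, -3.138, 0.007]
wrist_force: [-2.6, -6.0, 10.2]
opening: -0.0
gripper_force: 5.2
```

```bash
python3 -m inch '[[-0.0035,0.0052,-0.0006,0,0],[-0.0075,0.0102,-0.0006,0,0],[-0.012,0.0148,-0.0006,0,0],[-0.017,0.0190,-0.0006,0,0],[-0.022,0.0228,-0.0006,0,0],[-0.027,0.0261,-0.0006,0,0],[-0.0327,0.0290,-0.0006,0,0],[-0.0384,0.0314,-0.0006,0,0],[-0.0384,0.0314,-0.0006,0,0]]'
```

```text
time_s: 10.05
ee_pos: [0.5357, 0.0008, 0.0751]
eef_rot: [-0.001, -3.135, 0.004]
wrist_force: [-5.0, -3.4, 11.2]
opening: 0.0003
gripper_force: 5.3
```

```bash
python3 -m inch '[[0,0,-0.0006,0,0],[-0.0060,0.0019,-0.001,0,0],[-0.0121,0.0032,-0.001,0,0],[-0.0183,0.0040,-0.001,0,0],[-0.0245,0.0043,-0.001,0,0],[-0.0307,0.0040,-0.001,0,0],[-0.0369,0.0032,-0.001,0,0],[-0.0430,0.0019,-0.001,0,0],[-0.0495,0,-0.001,0,0],[-0.0495,0,-0.001,0,0]]'
```

```text
time_s: 11.05
ee_pos: [0.5857, 0.0022, 0.0754]
eef_rot: [0.0, -3.135, -0.001]
wrist_force: [-2.4, 0.7, 5.0]
opening: -0.0004
gripper_force: 2.6
```

```bash
python3 -m inch '[[-0.0057,-0.0024,0,0,0],[-0.0113,-0.0053,0,0,0],[-0.0165,-0.0086,0,0,0],[-0.0215,-0.0124,0,0,0],[-0.0261,-0.0166,0,0,0],[-0.0303,-0.0212,0,0,0],[-0.0341,-0.0262,0,0,0],[-0.0374,-0.0314,0,0,0],[-0.0374,-0.0314,0,0,0]]'
```

```text
time_s: 11.95
ee_pos: [0.6247, -0.0297, 0.0756]
eef_rot: [-0.001, -3.138, -0.0]
wrist_force: [-1.9, 0.8, 2.8]
opening: -0.0002
gripper_force: 1.4
```

```bash
python3 -m inch '[[-0.0029,-0.0056,0.0003,0,0],[-0.0053,-0.0113,0.0003,0,0],[-0.0072,-0.0173,0.0004,0,0],[-0.0085,-0.0234,0.0004,0,0],[-0.0093,-0.0296,0.0005,0,0],[-0.0096,-0.0358,0.0005,0,0],[-0.0093,-0.0420,0.0005,0,0],[-0.0085,-0.0482,0.0005,0,0],[-0.0085,-0.0482,0.0005,0,0]]'
```

```text
time_s: 12.85
ee_pos: [0.6344, -0.0789, 0.0758]
eef_rot: [-0.002, -3.141, 0.001]
wrist_force: [-0.6, 0.0, -0.3]
opening: 0.0
gripper_force: 0.1
```

Contact has gone at 280°, so I press down again here before going on.

```bash
python3 -m inch '[[0,0,0.0005,0,0],[0,0,0.001,0,0],[0,0,0.001,0,0]]'
```

```text
time_s: 13.15
ee_pos: [0.6346, -0.0781, 0.0755]
eef_rot: [0.0, 3.141, -0.002]
wrist_force: [-1.5, -1.9, 3.7]
opening: -0.0003
gripper_force: 1.9
```

```bash
python3 -m inch '[[0.0013,-0.0061,0.0003,0,0],[0.0032,-0.0121,0.0004,0,0],[0.0056,-0.0178,0.0005,0,0],[0.0085,-0.0234,0.0006,0,0],[0.0118,-0.0286,0.0007,0,0],[0.0156,-0.0336,0.0008,0,0],[0.0198,-0.0382,0.0009,0,0],[0.0244,-0.0424,0.0009,0,0],[0.0244,-0.0424,0.0009,0,0]]'
```

```text
time_s: 14.05
ee_pos: [0.6118, -0.1201, 0.0753]
eef_rot: [-0.001, 3.137, 0.001]
wrist_force: [1.0, 2.4, 6.0]
opening: -0.0004
gripper_force: 2.8
```

```bash
python3 -m inch '[[0.005,-0.0038,0,0,0],[0.0102,-0.0071,0,0,0],[0.0158,-0.01,0,0,0],[0.0215,-0.0124,0,0,0],[0.0275,-0.0143,0,0,0],[0.0336,-0.0156,0,0,0],[0.0398,-0.0164,0,0,0],[0.047,-0.0167,0,0,0],[0.047,-0.0167,0,0,0],[0.047,-0.0167,0,0,0]]'; python3 - <<'E'
from h import *
cv2.imwrite("pics/a2.png",cv2.resize(np.hstack([camera("scene")[170:290,250:390],camera("side")[170:290,290:430]])[:,:,::-1],None,fx=2.8,fy=2.8,interpolation=cv2.INTER_CUBIC))
E
```

```text
time_s: 15.05
ee_pos: [0.5645, -0.1375, 0.0753]
eef_rot: [0.0, 3.138, -0.002]
wrist_force: [3.0, 0.4, 7.6]
opening: 0.0001
gripper_force: 3.6
```

View pics/a2.png

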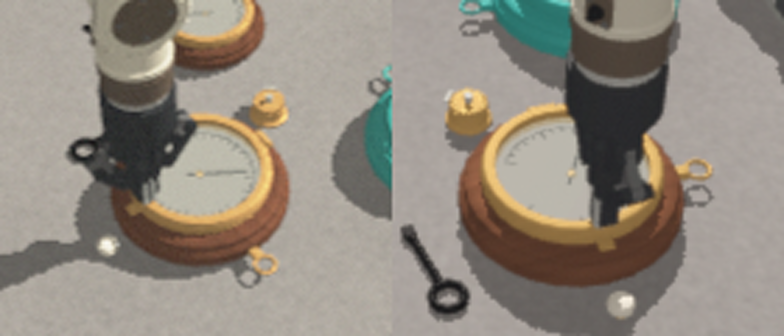

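The bezel is shut (tab down at side crop (606,243)) and the barometer hasn't moved. Every stretch ended in contact inside its window. Now I lift clear.

```bash
python3 -m inch '[[0,0,-0.005,0,0],[0,0,-0.02,0,0],[0,0,-0.05,0,0],[0,0,-0.08,0,0],[0,0,-0.11,0,0],[0,0,-0.14,0,0],[0,0,-0.16,0,0],[0,0,-0.16,0,0],[0,0,-0.16,0,0],[0,0,-0.16,0,0],[0,0,-0.16,0,0]]' && python3 - <<'E'
from h import *
a=cv2.imread("pics/side0.png");b=camera("side")[:,:,::-1];cv2.imwrite("pics/end.png",cv2.resize(np.hstack([a[190:290,300:410],b[190:290,300:410]]),None,fx=3.6,fy=3.6))
E
```

```text
time_s: 16.25
ee_pos: [0.5622, -0.1366, 0.232]
eef_rot: [0.0, -3.138, -0.001]
wrist_force: [-0.1, 0.6, -0.4]
opening: -0.0002
gripper_force: 0.0
```

View pics/end.png

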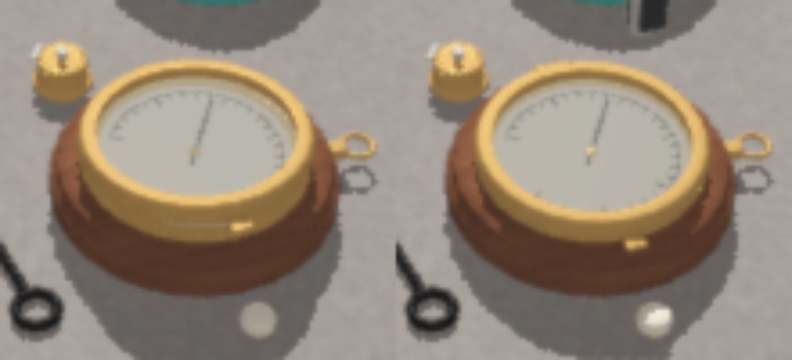

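The before/after pair shows the tab lower (bezel shut) and the barometer and its neighbours unmoved. The hand is clear, so I hand it in.

```bash
python3 -c "from workcell import close_job;print(close_job())"
```

```text
the job is handed in; nothing more can be done
None
```

I pressed the bezel shut at the catch and ran the fingertips clockwise round the rim back to the catch; contact lapsed briefly near 280°, where I pressed down again before going on. The barometer looks unmoved, the hand is clear, and the job is handed in (no verdict was returned).

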